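# Set the bench caliper on a rack tube and pin the setting

## Task

Slide the bench caliper's moving jaw shut on the tube lying between its jaws, gently, until both jaws press flat on the tube and the fixed jaw's sprung pad is felt to yield. Then take the lock pin from its wooden block and push it, in line with the leaning hole in the sliding jaw's top plate, through that plate and the bar under it until its collar is flush on the plate. Leave the caliper shut, pinned and let go, and leave the other things on the table where they are.

Things in the scene. Friction and masses are not known exactly. Their poses are not given: they have to be found in the camera images.
- caliper: The bench caliper, fixed to the table: dark steel base 136 x 445 mm, 16 mm thick, grey fixed jaw, grey sliding jaw. The jaw slides along its y axis, shutting towards -y. Origin at table height on the centre line; base from y = -255 to +190 mm, the fixed jaw's pad at y = -110 mm. One tube lies on the base between the jaws, the other on the base behind the fixed jaw, about y = -205 mm.
- index_bar (a point): A point on the steel index bar fixed to the base, on the axis of its last hole. The bar, 8 mm thick, lies 1 mm under the sliding jaw's top plate, leans as it does and has 15 mm holes every 20 mm; when the jaws are properly shut on either tube, one of these holes lies under the hole in the top plate, within about 1 mm.
- anvil: Sprung steel pad on the fixed jaw, 70 x 54 mm. Origin at the centre of its face, 48 mm above the table; the face looks along the caliper's +y. It yields 2 mm along -y with 3 N (start) to 7 N (end of travel), then it is rigid.
- jaw_face (a point): Centre of the steel face of the sliding jaw that meets the tube, 100 mm wide, 66 mm high, 52 mm above the table, looking along the caliper's -y, 75 mm before the hole. The jaw starts about 10 to 65 mm clear of the tube; it drags with a steady friction of about 9 N and stays where it is left; a tube pushed along adds 1 to 4 N.
- grip_tab (a point): Grip on the sliding jaw: a black upright block 20 mm thick along the caliper's y, 40 mm wide along x. This point is at its centre, 20 mm under its top, 118 mm above the table; the leaning top plate under it is about 40 mm lower. It is free on both sides to be pinched from above across the 20 mm.
- jaw: The sliding jaw, given at the hole in its aluminium top plate: the plate, 85 mm wide, 6 mm thick, leans 30 degrees towards the caliper's -x (the robot's side) and has one round hole of 15 mm. Origin at the centre of the hole's mouth on the upper face, 78 mm above the table; z points out of the hole along its axis, y along the caliper's y, x up the slope. 80 mm from the grip tab along y.
- pin: The lock pin's pose: z along its axis from tip to knob, origin at the tip. Overall 105 mm: a steel shank of 12 mm diameter, 55 mm long with a pointed tip, a collar of 30 mm diameter 6 mm thick, and a round black knob of 24 mm diameter, 44 mm long. 0.08 kg.
- pin_center (a point): The lock pin's centre, half-way along its axis, 52.5 mm from the tip.
- pin_knob (a point): On the pin's axis, 87 mm from its tip: where to grip the knob, 18 mm under its top and 26 mm above the collar.
- pin_collar (a point): On the pin's axis, at the underside of the collar, 55 mm from its tip. It comes to the origin of jaw when the pin is fully home.
- pin_block: Wooden block 70 x 70 x 65 mm fixed to the table, in whose vertical hole of 15 mm the pin stands, collar on the block. Origin under its centre.
- tube_small: Loose aluminium square tube, 50 x 50 mm, 110 mm long, lying with its length along its x axis. Origin under its centre. About 0.18 kg.
- tube_large: Loose aluminium square tube, 70 x 70 mm, 110 mm long, lying with its length along its x axis. Origin under its centre. About 0.25 kg. Either tube may be the one between the jaws, a little askew, some mm off the pad.
- pot_left: Bystander: potted seedling, 84 mm across, about 120 mm high.
- pot_right: Bystander: potted seedling, 84 mm across, about 120 mm high.
- tub: Bystander: white plastic tub, 110 mm across, 60 mm high.
- screwdriver: Bystander: screwdriver lying on the table.
- ruler_box: Bystander: cardboard box 90 x 50 x 30 mm.

How it is judged (in metres and radians):
On the way, in this order (a step that is already met when the one before it is completed fails the run):
1. the jaws are shut on the tube: it lies flat between the sliding jaw and the sprung pad, pressed by both with more than 2 N (((contact force between each of anvil, jaw and tube_small above 2 N and angle between the y axis of tube_small and the y axis of caliper, either way round below 0.06 rad) or (contact force between each of anvil, jaw and tube_large above 2 N and angle between the y axis of tube_large and the y axis of caliper, either way round below 0.06 rad))), for 0.3 s.
2. the lock pin is home in the leaning hole, collar flush on the plate (distance between pin_collar and jaw below 0.006 m and angle between the z axis of pin and the z axis of jaw, either way round below 0.1 rad), for 0.2 s.
At the end, for the whole second after the job is handed in: The tube is held flat (within 0.06 rad) between the sliding jaw and the sprung pad, each pressing it with more than 2 N; the pin is through plate and bar with the underside of its collar within 6 mm of the hole's mouth and its axis within 0.1 rad of the hole's, at rest (all of step 2 and ((contact force between each of anvil, jaw and tube_small above 2 N and angle between the y axis of tube_small and the y axis of caliper, either way round below 0.06 rad) or (contact force between each of anvil, jaw and tube_large above 2 N and angle between the y axis of tube_large and the y axis of caliper, either way round below 0.06 rad)) and linear speed of pin below 0.02 m/s); the robot touches nothing.
It fails at once if the tube is squeezed with more than 22 N (contact force between anvil and tube_small above 22 N or contact force between anvil and tube_large above 22 N).
It fails at once if either tube is moved by more than 50 mm (distance of any of tube_small, tube_large from where it was at the start of the episode above 0.05 m).
It fails at once if a bystander is moved by more than 30 mm (distance of any of pot_left, pot_right, tub, screwdriver, ruler_box from where it was at the start of the episode above 0.03 m).
It also fails if it takes over 58 s, if anything falls off the work surface, if the arm or the gripper's body presses on something with over 40 N, if the wrist force passes 120 N, or if a joint passes its speed limit or range.

## Robot

A 6-joint arm with a two-finger parallel gripper is mounted at the origin on the work surface. World frame = base frame: x ahead of the robot, y to its left, z up, the work surface at z = 0. Lengths are in mm, angles in rad, forces in N, time in s.
With the tool pointing down it reaches from about 350 to 775 mm from the base axis. Payload 7.3 kg.
Tool frame: the origin (TCP) lies between the finger pads; the fingertips stand 8 mm ahead of it and the grasp point (between the pads) lies 11 mm behind it; y points along the fingers, z is the direction in which the jaws open and shut, and the axes are right-handed (so a half turn about y gives the same grasp; the last joint's range is limited). The gripper opens to 92 mm and grips with 3 to 60 N. Pads are 19 mm wide; open, the fingers measure 130 mm over their backs; the gripper's body (75 mm by 190 mm) begins 47 mm behind the grasp point.
Start: joints at [-1.384, 0.342, 1.524, -0, 1.275, -0.146], TCP at [171.535, -496.205, 234.741] pointing down, gripper open.
Joint ranges: [-2.53, 2.53], [-0.77, 2.02], [0.04, 2.7], [-1, 4.14], [0.28, 2.66], [-3.11, 3.11]. Speed limits (rad/s): [2.57, 2.57, 3.14, 3.14, 3.14, 3.14].

## Interface

Orientations are given as [roll, pitch, yaw] about the fixed x, y, z axes, in that order (R = Rz(yaw) Ry(pitch) Rx(roll)).
In Python, from plant import bot, vision, job gives the robot as it stands. The module is installed in compiled form; this text tells all that it offers.
- The arm moves only by the tool arm_command, never from a script. Its argument "deltas" is a list of rows, each a list of 4 numbers: the shift along the tool's x, y, z in m, then the turn about the tool's y in degrees. In form: [[x, y, z, twist], ...]. A call has 1 to 5 rows; each row shifts and turns the commanded pose from where the row before left it, along the tool's axes as they then stand; what a row does not reach is not made up. A row lasts 1/10 s, in which the tool goes at most 50 mm and 8.59 degrees, less where a joint would pass 70% of its speed; a pose out of reach is approached as far as the arm can. A call is refused whole if a number of a shift passes 0.05 or a number of a turn 8.59, either way. A call with a gripper value outside its range is refused whole. "claw" is the closure in counts, from 0 (fully open) to 255 (shut), set as the call begins (left out, the last holds). The fingers move at their own pace and stop on an object; the grip force is fixed at half the most. Time passes only in rows, so rows that do not move let the fingers close. It gives the time, the measured TCP pose, the force and the opening at its end, in the units of the state.
- bot.get_obs(): the state, without advancing time (a new reading comes with each control period).
- vision.capture(name): name is "scene" or "top" or "wrist"; returns a dict with "img" (420x560x3 uint8, red, green, blue), "camera_matrix" (3x3 intrinsics, pixels), "world_to_cam" (4x4, takes a point from world to camera coordinates); the wrist camera has in their place "mount" (4x4, takes a point from camera to tool coordinates, whose origin is the TCP and whose axes are the tool frame's). Camera axes: x right, y down, z forward; pixel columns grow to the right and rows downward; lengths in mm; the calibration is good to about 2 mm. A picture is of the moment at which its call begins: read the wrist's pose just before it. There is no depth.
- job.close_job(): hands the job in, once; it reports no verdict.
Trained networks look in a picture, given as the dict that the camera call returned (one of the last four; its "shot" number tells which), for a name from the list of things; names that differ only in an ending like _2 or _b are one class to them, and where a whole thing is asked for, a point or a joint stands for the part that bears it (a point fixed in the world has none). Each returns a list of dicts, best first, with "confidence" (0 to 1); they miss things now and then, are a little off and sometimes report something else, mostly with a low value. They report only what shows in the picture. A call takes as long as a camera call.
- vision.find_in(picture, name): "xyz" ([x, y, z] in mm, in the coordinates of the camera as it stood for that picture, good to about 4 mm: the middle of the surface that is visible of it).
- vision.regions_of(picture, name): "mask" (420x560 bool, what is visible of it).
The state is a dict: "time": time; "joint_positions": joint angles; "dq": joint speeds; "tau": joint torques, N m; "tool_pos": TCP position; "tcp_rot": TCP orientation; "contact_force": force on the tool from outside, world axes, zero at the start; "moment": the same for the moment, N m; "grip_width": finger opening in mm.
Only numpy, scipy, OpenCV 4.12 (cv2) and the standard library are available. Lean on these libraries where they do the work, as an engineer would, in place of code of your own. Each camera call takes 0.05 s, during which the arm holds its last target. There are 200 camera calls.

## Working session

There is one attempt and no reset: what is moved stays moved. The work goes in short steps, Python scripts to look and compute and a tool call to move; the robot and the scene stay as the last step left them, time stands still between calls to the robot, and variables do not carry over. Pictures are saved under pics/ and viewed, about 8 in all and at most 12, crops included, and the job is handed in when it is done.

Besides the shell and the picture viewer there is one more tool, called after "Emit:" as name([rows], argument=value, ...), one row to a line, values as JSON. arm_command: Moves the arm, as the interface text tells. Its arguments: {"type":"object","properties":{"deltas":{"type":"array","items":{"type":"array","items":{"type":"number"}}},"claw":{"type":"number"}},"required":["deltas"]}

```bash
mkdir -p pics
cat > h.py <<'E'
import numpy as np, cv2
from plant import bot, vision, job
from scipy.spatial.transform import Rotation as R
def pose():
    o=bot.get_obs(); T=np.eye(4); T[:3,:3]=R.from_euler('xyz',o['tcp_rot']).as_matrix(); T[:3,3]=o['tool_pos']; return o,T
def shot(n):
    o,T=pose(); p=vision.capture(n)
    p['c2w']=T@p['mount'] if n=='wrist' else np.linalg.inv(p['world_to_cam']); return p
def find(p,n,k=2):
    return [(np.round((p['c2w']@np.r_[d['xyz'],1])[:3],1),round(d['confidence'],2)) for d in vision.find_in(p,n)[:k]]
def proj(p,X):
    c=(np.linalg.inv(p['c2w'])@np.c_[np.atleast_2d(X),np.ones(len(np.atleast_2d(X)))].T)[:3]
    u=p['camera_matrix']@c; return (u[:2]/u[2]).T
def ray(p,uv,z):
    d=p['c2w'][:3,:3]@np.linalg.inv(p['camera_matrix'])@np.r_[uv,1]; o=p['c2w'][:3,3]; return o+d*(z-o[2])/d[2]
def save(p,f): cv2.imwrite('pics/'+f,p['img'][:,:,::-1])
E
python3 - <<'E'
from h import *
o,T=pose(); print(o); print(T.round(3))
for c in ['top','scene','wrist']:
    p=shot(c); save(p,c+'0.png'); print(c,p['c2w'].round(2).tolist(),p['camera_matrix'].round(1).tolist())
    for n in ['caliper','anvil','jaw_face','grip_tab','jaw','pin','pin_knob','pin_collar','pin_block','tube_small','tube_large','index_bar','pot_left','pot_right','tub','screwdriver','ruler_box']:
        print(n,[(a.tolist(),b) for a,b in find(p,n)])
E
```

```text
{'time': 0.0, 'joint_positions': array([-1.38400039e+00,  3.42709882e-01,  1.52499880e+00,  7.38221224e-06,
        1.27542174e+00, -1.46052742e-01]), 'dq': array([-2.53298775e-04,  1.04911338e-03,  7.95791462e-04,  7.46232893e-04,
        7.89605742e-05,  5.49284290e-04]), 'tau': array([ 5.72531353e-04, -4.31241417e+01, -2.44220048e+01,  7.18861562e-02,
        5.58011059e-02, -1.41264632e-04]), 'tool_pos': array([ 171.45979018, -495.79548358,  234.05798641]), 'tcp_rot': array([-1.57231670e+00,  2.30781742e-04, -2.80874630e+00]), 'contact_force': array([ 0.59300083,  0.16927328, -0.09113234]), 'moment': array([ 0.04061912,  0.02374239, -0.02999067]), 'grip_width': 91.85014910883307}
[[-9.45000e-01 -0.00000e+00  3.27000e-01  1.71460e+02]
 [-3.27000e-01  2.00000e-03 -9.45000e-01 -4.95795e+02]
 [-0.00000e+00 -1.00000e+00 -2.00000e-03  2.34058e+02]
 [ 0.00000e+00  0.00000e+00  0.00000e+00  1.00000e+00]]
top [[-0.01, -0.99, 0.17, 317.05], [-1.0, 0.01, -0.0, -1.57], [0.0, -0.17, -0.99, 1332.26], [0.0, 0.0, 0.0, 1.0]] [[447.0, 0.0, 279.9], [0.0, 447.0, 207.2], [0.0, 0.0, 1.0]]
caliper [([5
[... 1371 characters left out ...]
, 0.93), ([616.5, 27.7, 71.4], 0.6)]
pot_left [([697.1, 326.4, 77.5], 0.8)]
pot_right [([432.8, -448.4, 76.2], 0.95), ([618.1, 28.3, 73.1], 0.45)]
tub [([547.6, -498.0, 31.7], 0.65), ([462.4, 316.0, 91.6], 0.42)]
screwdriver [([418.5, 8.4, 23.5], 0.8), ([615.1, 37.5, 72.5], 0.26)]
ruler_box [([585.7, 418.5, 29.8], 0.84)]
wrist [[0.33, -0.91, -0.27, 245.19], [-0.95, -0.31, -0.09, -472.15], [-0.0, 0.29, -0.96, 384.42], [0.0, 0.0, 0.0, 1.0]] [[347.4, 0.0, 285.7], [0.0, 347.4, 210.0], [0.0, 0.0, 1.0]]
caliper []
anvil []
jaw_face []
grip_tab []
jaw []
pin []
pin_knob []
pin_collar []
pin_block []
tube_small []
tube_large []
index_bar []
pot_left []
pot_right []
tub []
screwdriver []
ruler_box []
```

View pics/top0.png

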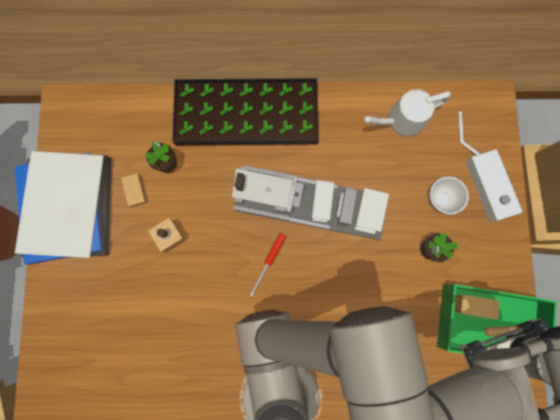

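View pics/scene0.png

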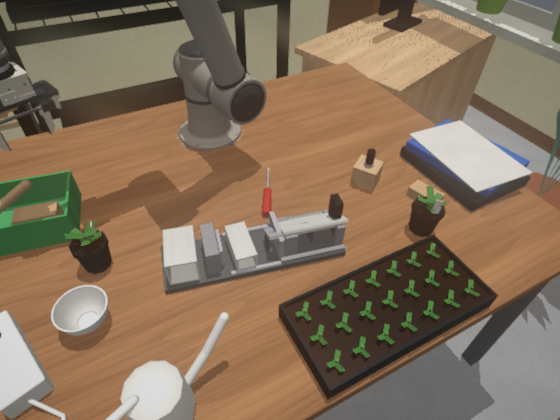

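Emit:
arm_command([
  [-0.034,-0.006,-0.0214,0],
  [-0.034,-0.006,-0.0214,0],
  [-0.034,-0.006,-0.0214,0],
  [-0.034,-0.006,-0.0214,0],
  [-0.034,-0.006,-0.0214,0],
])

```text
time: 3.2
tool_pos: [298.0, -338.2, 265.1]
tcp_rot: [-1.57, 0.0, -2.809]
contact_force: [0.7, -0.7, 0.2]
grip_width: 92.3
```

Emit:
arm_command([
  [-0.034,-0.006,-0.0214,0],
  [-0.034,-0.006,-0.0214,0],
  [-0.034,-0.006,-0.0214,0],
  [-0.034,-0.006,-0.0214,0],
  [-0.034,-0.006,-0.0214,0],
])

```text
time: 3.7
tool_pos: [423.8, -181.4, 295.2]
tcp_rot: [-1.57, 0.0, -2.809]
contact_force: [0.5, 0.0, -0.0]
grip_width: 91.7
```

Emit:
arm_command([
  [-0.034,-0.006,-0.0214,0],
  [-0.034,-0.006,-0.0214,0],
  [-0.034,-0.006,-0.0214,0],
  [-0.034,-0.006,-0.0214,0],
  [-0.034,-0.006,-0.0214,0],
])

```text
time: 4.2
tool_pos: [549.5, -24.7, 325.0]
tcp_rot: [-1.57, 0.0, -2.809]
contact_force: [0.5, -0.6, -0.1]
grip_width: 91.8
```

Emit:
arm_command([
  [0,0,0,7],
  [0,0,0,7],
  [0,0,0,7],
  [0,0,0,7],
  [0,0,0,0],
])

```text
time: 4.7
tool_pos: [548.7, -26.1, 324.6]
tcp_rot: [-1.571, -0.0, 2.985]
contact_force: [0.1, -0.2, 0.7]
grip_width: 91.9
```

Run:
```python
from h import *
o,T=pose(); print(o['time'],o['joint_positions'].round(3),T.round(3).tolist(),o['contact_force'])
p=shot('wrist'); big=cv2.resize(p['img'],(800,600),interpolation=cv2.INTER_CUBIC); cv2.imwrite('pics/w1.png',big[:,:,::-1])
np.savez('w1.npz',img=p['img'],c2w=p['c2w'],K=p['camera_matrix'])
for n in ['caliper','anvil','jaw_face','grip_tab','jaw','index_bar','tube_small','tube_large']: print(n,[(a.tolist(),b) for a,b in find(p,n)])
```

```text
4.7 [-0.187  0.337  1.285 -0.     1.52   1.541] [[-0.988, -0.0, -0.156, 548.682], [0.156, -0.0, -0.988, -26.098], [0.0, -1.0, 0.0, 324.624], [0.0, 0.0, 0.0, 1.0]] [ 0.05930861 -0.19294941  0.69519647]
caliper [([582.0, -18.4, 60.9], 0.67), ([528.4, -251.2, 89.0], 0.45)]
anvil [([543.3, -175.9, 64.0], 0.87)]
jaw_face [([591.1, 43.5, 78.6], 0.76)]
grip_tab [([599.2, 44.3, 84.8], 0.74), ([543.5, -172.7, 65.4], 0.65)]
jaw []
index_bar [([580.7, -19.1, 63.2], 0.71)]
tube_small [([558.9, -123.0, 68.1], 0.96)]
tube_large [([530.3, -255.1, 89.4], 0.64)]
```

View pics/w1.png

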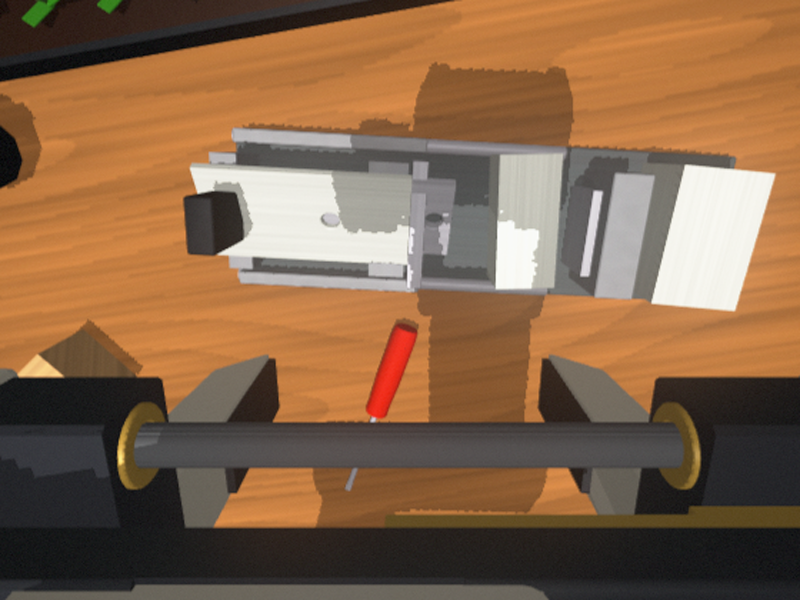

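Run:
```python
import numpy as np,cv2
d=np.load('w1.npz'); c=d['img'][80:220,120:310]
cv2.imwrite('pics/c1.png',cv2.resize(c,None,fx=4,fy=4,interpolation=cv2.INTER_CUBIC)[:,:,::-1])
```

```text
(no output)
```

View pics/c1.png

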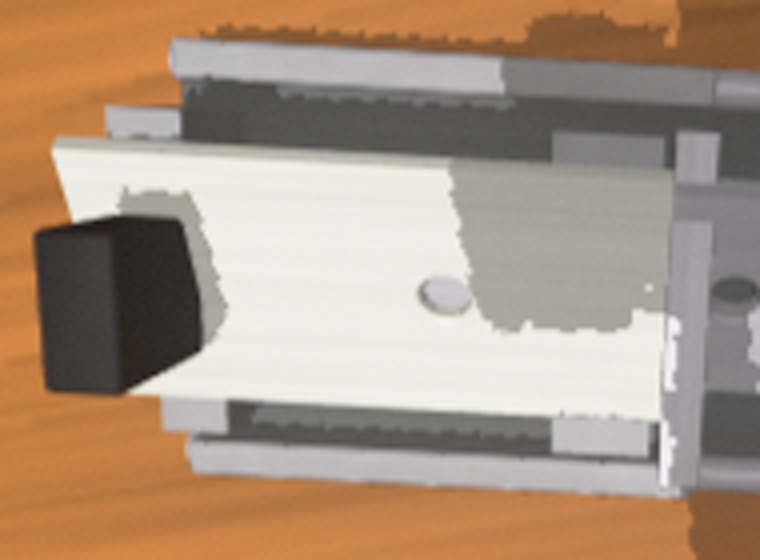

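Run:
```python
import numpy as np
from scipy.optimize import least_squares
d=np.load('w1.npz'); c2w=d['c2w'];K=d['K'];iv=np.linalg.inv(c2w)
def pr(X):
    c=iv@np.r_[X,1]; u=K@c[:3]; return u[:2]/u[2]
f=lambda u,v:np.array([u/4+120,v/4+80])
obs=[('hole',f(445,295))]+[('tab',f(*q)) for q in [(36,233),(107,237),(122,391),(47,391)]]
def ray(uv,z):
    r=c2w[:3,:3]@np.linalg.inv(K)@np.r_[uv,1]; o=c2w[:3,3]; return o+r*(z-o[2])/r[2]
H=ray(obs[0][1],78)
C=[ray(q[1],138) for q in obs[1:]]
print('hole',H.round(1),'tab corners',np.round(C,1).tolist()); t=np.mean(C,0); print('tabc',t.round(1))
v=t-H; print('len',np.hypot(*v[:2]),'yaw',np.degrees(np.arctan2(-v[0],v[1])))
for a,b in [(0,1),(3,2),(0,3),(1,2)]:
    e=C[a]-C[b]; print(np.hypot(*e[:2]).round(1), np.degrees(np.arctan2(-e[0],e[1])).round(1))
# rails / tube edges, 800x600 px
for nm,a,b,z in [('lowrail',(240,283),(408,291),20),('uprail',(233,129),(567,147),20),('fixjaw L',(613,173),(597,296),85),('tubeL',(498,153),(496,289),50),('tubeR',(563,153),(556,290),50),('jawface',(428,160),(412,290),85)]:
    A,B=ray(np.array(a)*.7,z),ray(np.array(b)*.7,z); e=B-A; print(nm,A.round(1),B.round(1),np.degrees(np.arctan2(-e[0],e[1])).round(1))
```

```text
hole [583.7  29.9  78. ] tab corners [[619.7, 112.6, 138.0], [616.2, 96.1, 138.0], [579.5, 102.6, 138.0], [582.3, 120.8, 138.0]]
tabc [599.4 108.  138. ]
len 79.6867995230436 yaw -11.371823084115217
16.8 -12.2
18.4 -9.0
38.3 -102.4
37.3 -99.9
lowrail [532.4 136.5  20. ] [499.8 -19.3  20. ] 168.2
uprail [667.5 107.6  20. ] [ 607.2 -177.2   20. ] 168.0
fixjaw L [ 585.4 -190.8   85. ] [ 489.4 -174.    85. ] 80.1
tubeL [ 612.6 -111.9   50. ] [497.7 -98.   50. ] 83.1
tubeR [ 604.2 -164.5   50. ] [ 488.4 -150.5   50. ] 83.1
jawface [616.9 -53.2  85. ] [518.1 -25.5  85. ] 74.3
```

Emit:
arm_command([
  [0,0,0,2.6],
  [-0.0057,0,-0.0354,0],
  [-0.0057,0,-0.0354,0],
  [-0.0057,0,-0.0354,0],
  [-0.0057,0,-0.0354,0],
])

```text
time: 5.65
tool_pos: [599.7, 109.2, 324.7]
tcp_rot: [-1.571, 0.0, 2.94]
contact_force: [0.5, -0.8, -0.6]
grip_width: 92.1
```

Emit:
arm_command([
  [0,0.045,0,0],
  [0,0.045,0,0],
  [0,0.045,0,0],
  [0,0.025,0,0],
  [0,0,0,0],
])

```text
time: 6.15
tool_pos: [597.0, 107.8, 160.5]
tcp_rot: [-1.569, -0.008, 2.941]
contact_force: [-0.2, -0.6, 0.1]
grip_width: 91.8
```

Run:
```python
from h import *
o,T=pose(); print(o['time'],T.round(3).tolist(),o['contact_force'])
p=shot('wrist'); save(p,'w2.png')
```

```text
6.15 [[-0.98, -0.008, -0.2, 596.958], [0.2, -0.001, -0.98, 107.831], [0.008, -1.0, 0.002, 160.514], [0.0, 0.0, 0.0, 1.0]] [-0.23563182 -0.63205228  0.07130263]
```

View pics/w2.png

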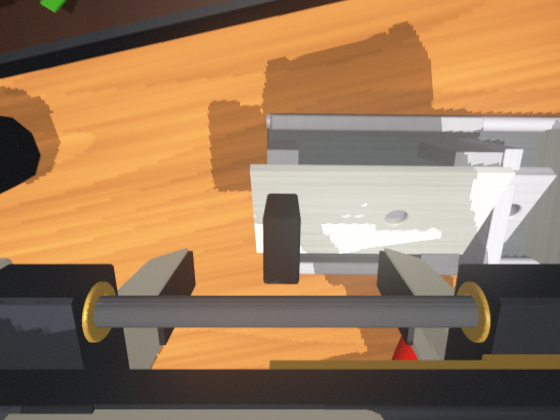

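Run:
```python
from h import *
p=shot('wrist')
ux=np.array([.98,-.201]);uy=np.array([.201,.98]);c=np.array([599.4,108])
for a,b in [(20,10),(20,-10),(-20,-10),(-20,10)]: print(proj(p,np.r_[c+a*ux+b*uy,138]).round(0))
H=c-80*uy; print('hole',proj(p,np.r_[H,78]).round(0))
```

```text
[[264. 219.]]
[[302. 219.]]
[[301. 286.]]
[[265. 286.]]
hole [[396. 219.]]
```

Emit:
arm_command([
  [0,0.027,0,0],
  [0,0.0265,0,0],
  [0,0,0,0],
])

```text
time: 6.55
tool_pos: [598.6, 107.9, 110.3]
tcp_rot: [-1.57, -0.002, 2.94]
contact_force: [-1.0, 0.0, 0.4]
grip_width: 92.3
```

Emit:
arm_command([
  [0,0,0,0],
  [0,0,0,0],
  [0,0,0,0],
  [0,0,0,0],
  [0,0,0,0],
], claw=255)

```text
time: 7.05
tool_pos: [599.6, 108.0, 111.8]
tcp_rot: [-1.571, 0.001, 2.94]
contact_force: [0.1, -0.4, -0.1]
grip_width: 55.8
```

Emit:
arm_command([
  [0,0,0,0],
  [0,0,0,0],
  [0,0,0,0],
])

```text
time: 7.35
tool_pos: [599.3, 108.0, 111.1]
tcp_rot: [-1.571, -0.0, 2.94]
contact_force: [-0.2, -0.5, -0.0]
grip_width: 32.4
```

Emit:
arm_command([
  [0,0,0,0],
  [0,0,0,0],
  [0,0,0,0],
])

```text
time: 7.65
tool_pos: [599.5, 108.8, 111.1]
tcp_rot: [-1.572, 0.0, 2.94]
contact_force: [2.3, 4.8, -1.2]
grip_width: 19.9
```

Run:
```python
from h import *
p=shot('wrist')
o,T=pose(); print(T.round(3).tolist(),o['contact_force'],o['grip_width'])
K=p['camera_matrix']
for n in ['tube_small','jaw_face','anvil']: print(n,[(a.tolist(),b) for a,b in find(p,n)])
d=np.load('w1.npz'); 
q=dict(c2w=d['c2w'],camera_matrix=d['K'])
for nm,a,z in [('tubeL',(498,153),66),('tubeL',(496,289),66),('tubeR',(563,153),66),('tubeR',(556,290),66),('jawT',(428,160),85),('jawB',(412,290),85)]: print(nm,ray(q,np.array(a)*.7,z).round(1))
```

```text
[[-0.98, 0.0, -0.2, 599.473], [0.2, 0.001, -0.98, 108.844], [-0.0, -1.0, -0.001, 111.13], [0.0, 0.0, 0.0, 1.0]] [ 1.08490714  5.43005562 -0.89923435] 19.774194144897518
tube_small []
jaw_face [([610.4, 29.8, 82.6], 0.84)]
anvil []
tubeL [ 613.1 -109.2   66. ]
tubeL [502.5 -95.8  66. ]
tubeR [ 605.  -159.8   66. ]
tubeR [ 493.6 -146.3   66. ]
jawT [616.9 -53.2  85. ]
jawB [518.1 -25.5  85. ]
```

Emit:
arm_command([
  [0,0,0.006,0],
  [0,0,0.009,0],
  [0,0,0.009,0],
  [0,0,0.009,0],
  [0,0,0.007,0],
])

```text
time: 8.35
tool_pos: [591.2, 70.2, 111.1]
tcp_rot: [-1.573, -0.0, 2.94]
contact_force: [0.4, 9.7, -1.0]
grip_width: 20.0
```

Emit:
arm_command([
  [0,0,0.004,0],
  [0,0,0.004,0],
  [0,0,0.002,0],
  [0,0,0.002,0],
  [0,0,0.002,0],
])

```text
time: 8.85
tool_pos: [588.3, 56.8, 111.1]
tcp_rot: [-1.573, -0.001, 2.94]
contact_force: [0.8, 8.8, -0.1]
grip_width: 20.3
```

Emit:
arm_command([
  [0,0,0.001,0],
  [0,0,0.001,0],
  [0,0,0.001,0],
  [0,0,0.001,0],
])

```text
time: 9.25
tool_pos: [587.5, 53.1, 111.1]
tcp_rot: [-1.573, -0.001, 2.94]
contact_force: [0.1, 9.8, -0.9]
grip_width: 19.9
```

Run:
```python
from h import *
p=shot('wrist'); save(p,'w3.png')
o,T=pose(); print(T[:3,3].round(2).tolist(),o['contact_force'],o['grip_width'])
p=shot('top');cv2.imwrite('pics/t3.png',cv2.resize(p['img'][150:260,220:400],None,fx=4,fy=4,interpolation=cv2.INTER_CUBIC)[:,:,::-1])
```

```text
[587.48, 52.96, 111.13] [ 0.90092908 10.08340449 -0.57959234] 19.90846973186059
```

View pics/w3.png

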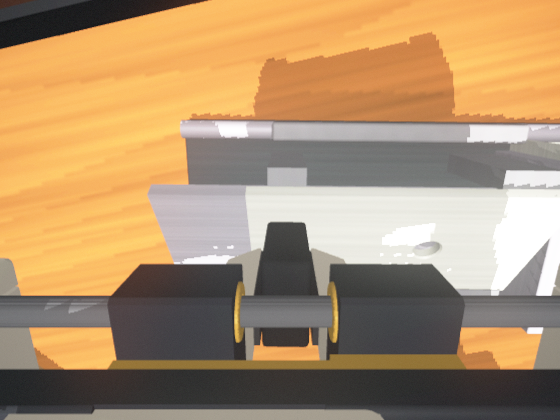

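Emit:
arm_command([
  [0,0,0.0008,0],
  [0,0,0.0008,0],
  [0,0,0.0008,0],
  [0,0,0.0008,0],
  [0,0,0.0008,0],
])

```text
time: 9.85
tool_pos: [586.6, 49.3, 111.1]
tcp_rot: [-1.573, -0.001, 2.94]
contact_force: [0.9, 9.8, -0.3]
grip_width: 19.8
```

Emit:
arm_command([
  [0,0,0.0008,0],
  [0,0,0.0008,0],
  [0,0,0.0008,0],
  [0,0,0.0008,0],
  [0,0,0.0008,0],
])

```text
time: 10.35
tool_pos: [585.9, 45.8, 111.1]
tcp_rot: [-1.574, -0.001, 2.94]
contact_force: [1.1, 12.9, 0.5]
grip_width: 20.0
```

Run:
```python
from h import *
o,T=pose(); print(o['time'],T[:3,3].round(2).tolist(),o['contact_force'],o['grip_width'])
p=shot('top')
for n in ['tube_small','anvil']: print(n,[(a.tolist(),b) for a,b in find(p,n)])
```

```text
10.35 [585.88, 45.76, 111.11] [ 1.0782174  12.92187568  0.4690494 ] 20.047703266299212
tube_small [([546.9, -130.9, 64.2], 0.77), ([673.7, 338.7, 81.8], 0.65)]
anvil [([534.7, -170.5, 76.1], 0.42), ([533.3, -134.5, 59.7], 0.16)]
```

View pics/t3.png

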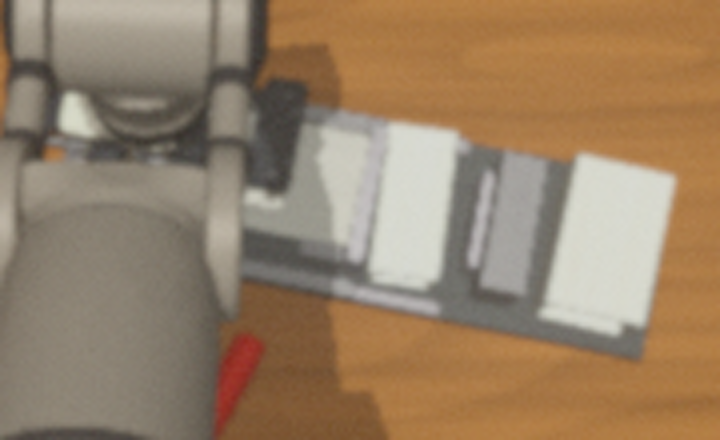

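Emit:
arm_command([
  [0,0,0.001,0],
  [0,0,0.001,0],
  [0,0,0.001,0],
  [0,0,0.001,0],
  [0,0,0.001,0],
])

```text
time: 11.0
tool_pos: [584.9, 40.9, 111.1]
tcp_rot: [-1.574, -0.001, 2.94]
contact_force: [-0.4, 12.6, -1.0]
grip_width: 19.8
```

Run:
```python
from h import *
o,T=pose(); print(o['time'],T[:3,3].round(2).tolist(),o['contact_force'],o['grip_width'])
p=shot('top');cv2.imwrite('pics/t4.png',cv2.resize(p['img'][160:240,290:400],None,fx=7,fy=7,interpolation=cv2.INTER_CUBIC)[:,:,::-1])
```

```text
11.0 [584.86, 40.89, 111.11] [-0.44225653 12.57596861 -0.95646107] 19.837427859401664
```

View pics/t4.png

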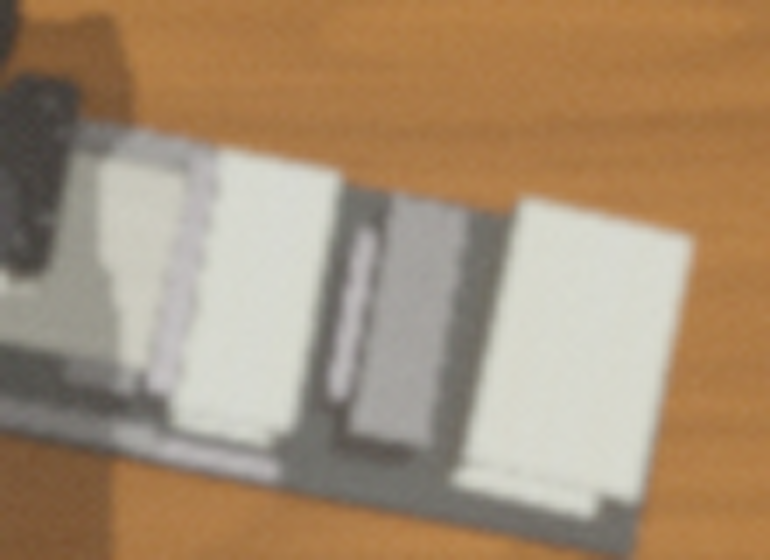

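Emit:
arm_command([
  [0,0,0.001,0],
  [0,0,0.001,0],
  [0,0,0.001,0],
  [0,0,0.001,0],
  [0,0,0.001,0],
])

```text
time: 11.55
tool_pos: [583.8, 36.0, 111.1]
tcp_rot: [-1.574, -0.001, 2.94]
contact_force: [-0.3, 12.2, 0.4]
grip_width: 19.9
```

Emit:
arm_command([
  [0,0,0.0005,0],
  [0,0,0.0005,0],
  [0,0,0.0005,0],
  [0,0,0.0005,0],
])

```text
time: 11.95
tool_pos: [583.4, 34.1, 111.1]
tcp_rot: [-1.574, -0.001, 2.94]
contact_force: [0.6, 12.1, -0.3]
grip_width: 19.8
```

Emit:
arm_command([
  [0,0,0.0006,0],
  [0,0,0.0006,0],
  [0,0,0.0006,0],
  [0,0,0.0006,0],
  [0,0,0.0006,0],
])

```text
time: 12.45
tool_pos: [582.7, 31.1, 111.1]
tcp_rot: [-1.574, -0.001, 2.94]
contact_force: [-0.9, 11.6, 0.3]
grip_width: 19.9
```

Emit:
arm_command([
  [0,0,0.0005,0],
  [0,0,0.0005,0],
  [0,0,0.0005,0],
  [0,0,0.0005,0],
  [0,0,0.0005,0],
])

```text
time: 12.95
tool_pos: [582.5, 29.8, 111.1]
tcp_rot: [-1.576, -0.001, 2.941]
contact_force: [1.6, 17.4, 0.6]
grip_width: 20.1
```

Emit:
arm_command([
  [0,0,0,0],
  [0,0,0,0],
])

```text
time: 13.15
tool_pos: [582.5, 29.7, 111.1]
tcp_rot: [-1.576, -0.001, 2.941]
contact_force: [1.3, 16.3, -0.5]
grip_width: 20.0
```

Emit:
arm_command([
  [0,0,0.0004,0],
  [0,0,0,0],
])

```text
time: 13.35
tool_pos: [582.4, 29.5, 111.1]
tcp_rot: [-1.576, -0.001, 2.941]
contact_force: [1.0, 16.7, -1.3]
grip_width: 20.0
```

Emit:
arm_command([
  [0,0,0.0004,0],
  [0,0,0.0004,0],
  [0,0,0,0],
  [0,0,0,0],
])

```text
time: 13.75
tool_pos: [582.3, 29.1, 111.1]
tcp_rot: [-1.576, -0.001, 2.941]
contact_force: [1.5, 18.7, -0.5]
grip_width: 19.9
```

Run:
```python
from h import *
for i in range(6):
    shot('wrist') if i else 0
    o,T=pose(); print(o['time'],T[:3,3].round(2).tolist(),o['contact_force'].round(2))
```

```text
13.75 [582.33, 29.05, 111.12] [ 1.47 18.72 -0.51]
13.8 [582.32, 29.03, 111.12] [ 2.94 19.14 -0.47]
13.85 [582.32, 29.08, 111.13] [ 1.04 18.75 -0.23]
13.9 [582.31, 29.03, 111.11] [ 1.19 18.55 -0.56]
13.95 [582.31, 29.07, 111.11] [ 0.92 19.22 -1.34]
14.0 [582.34, 29.06, 111.12] [ 2.6  18.09 -0.52]
```

Emit:
arm_command([
  [0,0,-0.001,0],
  [0,0,-0.0008,0],
  [0,0,0,0],
])

```text
time: 14.3
tool_pos: [582.3, 29.1, 111.1]
tcp_rot: [-1.574, -0.001, 2.941]
contact_force: [0.1, 10.2, 0.7]
grip_width: 20.0
```

Emit:
arm_command([
  [0,0,-0.001,0],
  [0,0,-0.0006,0],
  [0,0,0,0],
])

```text
time: 14.6
tool_pos: [582.3, 29.1, 111.1]
tcp_rot: [-1.571, -0.002, 2.94]
contact_force: [-2.9, 5.4, 1.3]
grip_width: 19.9
```

Emit:
arm_command([
  [0,0,0,0],
  [0,0,0,0],
  [0,0,0,0],
  [0,0,0,0],
], claw=0)

```text
time: 15.0
tool_pos: [583.2, 27.9, 111.2]
tcp_rot: [-1.57, 0.0, 2.94]
contact_force: [0.3, 0.3, 0.0]
grip_width: 47.4
```

Emit:
arm_command([
  [0,-0.04,0,0],
  [0,-0.045,0,0],
  [0,-0.045,0,0],
  [0,-0.045,0,0],
  [0,-0.03,0,0],
])

```text
time: 15.5
tool_pos: [583.6, 28.1, 320.1]
tcp_rot: [-1.571, 0.005, 2.94]
contact_force: [0.4, -0.3, 0.5]
grip_width: 87.2
```

Run:
```python
from h import *
o,T=pose(); print(o['time'],o['joint_positions'].round(3),T.round(3).tolist(),o['contact_force'].round(1))
p=shot('wrist'); cv2.imwrite('pics/w5.png',cv2.resize(p['img'],(800,600),interpolation=cv2.INTER_CUBIC)[:,:,::-1])
np.savez('w5.npz',img=p['img'],c2w=p['c2w'],K=p['camera_matrix'])
for n in ['pin','pin_knob','pin_collar','pin_block']: print(n,[(a.tolist(),b) for a,b in find(p,n)])
```

```text
15.5 [-0.083  0.406  1.195 -0.     1.536  1.689] [[-0.98, 0.005, -0.2, 583.58], [0.2, -0.001, -0.98, 28.079], [-0.005, -1.0, -0.0, 320.051], [0.0, 0.0, 0.0, 1.0]] [ 0.4 -0.3  0.5]
pin []
pin_knob []
pin_collar [([678.3, 315.1, 78.5], 0.17)]
pin_block [([476.2, 296.0, 9.4], 0.51)]
```

View pics/w5.png

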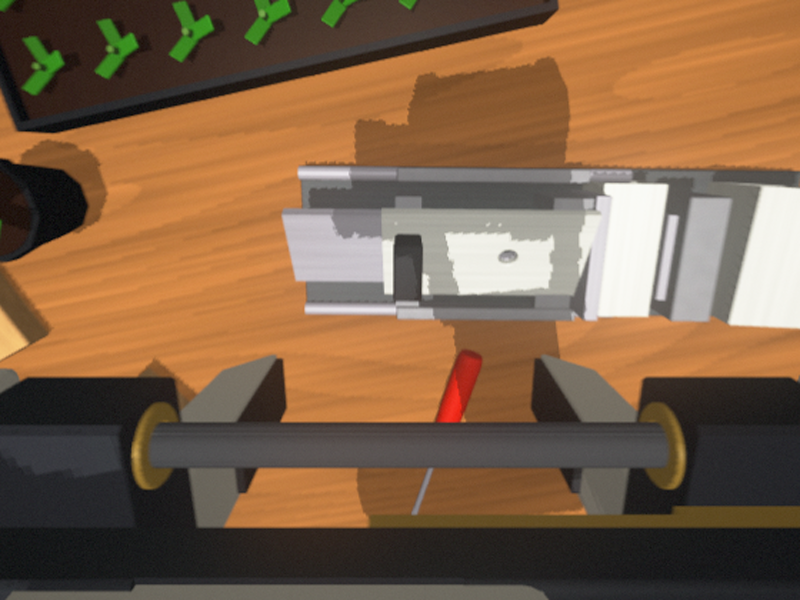

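Run:
```python
from h import *
d=np.load('w5.npz'); q=dict(c2w=d['c2w'],camera_matrix=d['K'])
H=ray(q,np.array([508,256])*.7,78); print('hole',H.round(1), 'vs tab-80', (582.3-80*.201, 29.1-80*.98))
c=d['img'][160:200,335:377]; cv2.imwrite('pics/c5.png',cv2.resize(c,None,fx=14,fy=14,interpolation=cv2.INTER_CUBIC)[:,:,::-1])
p=shot('top'); s=shot('scene')
a=cv2.resize(p['img'][205:260,135:195],(480,440),interpolation=cv2.INTER_CUBIC);b=cv2.resize(s['img'][140:200,340:400],(440,440),interpolation=cv2.INTER_CUBIC)
cc=np.zeros((440,588,3),np.uint8); 
c5=cv2.resize(c,(300,286),interpolation=cv2.INTER_CUBIC)
a=cv2.resize(a,(260,238));b=cv2.resize(b,(260,260))
out=np.zeros((580,588,3),np.uint8); out[:286,:300]=c5; out[290:528,:260]=a; out[290:550,280:540]=b
cv2.imwrite('pics/m5.png',out[:,:,::-1])
np.savez('ps.npz',ct=p['c2w'],Kt=p['camera_matrix'],cs=s['c2w'],Ks=s['camera_matrix'])
for P in (p,s):
  for n in ['pin','pin_knob','pin_block']:
    r=vision.regions_of(P,n)
    for m in r[:1]:
        v,u=np.nonzero(m['mask']); print(n,m['confidence'],len(u),u.mean().round(1),v.mean().round(1),u.min(),u.max(),v.min(),v.max())
```

```text
hole [565.9 -51.2  78. ] vs tab-80 (566.2199999999999, -49.300000000000004)
pin_knob 0.42 1577 297.5 197.0 261 324 174 226
pin_block 0.8 641 167.2 235.5 149 184 218 251
pin 0.57 165 369.2 158.4 363 374 149 167
pin_knob 0.6 172 369.1 158.5 363 374 149 167
pin_block 0.76 744 365.4 174.1 350 382 155 191
```

View pics/m5.png

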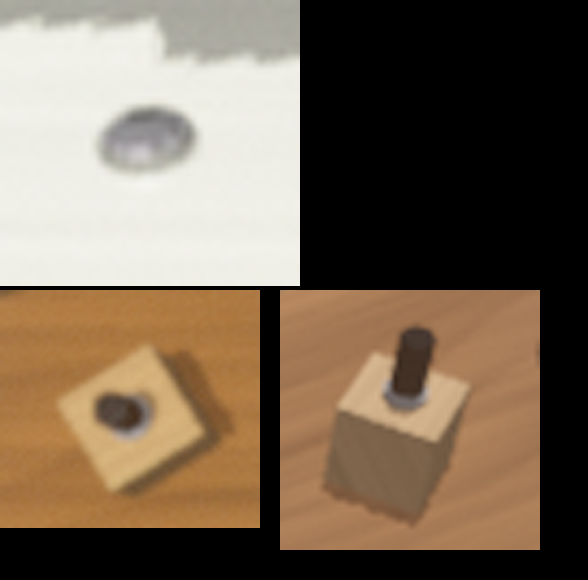

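Run:
```python
from h import *
d=np.load('ps.npz'); t=dict(c2w=d['ct'],camera_matrix=d['Kt']); s=dict(c2w=d['cs'],camera_matrix=d['Ks'])
A=lambda x,y:np.array([135+x/260*60,205+(y-290)/238*55]); B=lambda x,y:np.array([340+(x-280)/260*60,140+(y-290)/260*60])
for n,a in [('blk',(132,417)),('knobtop',(113,411))]: print(n,ray(t,A(*a),65 if n=='blk' else 115).round(1))
for c in [(57,402),(150,345),(208,433),(113,488)]: print(ray(t,A(*c),65).round(1))
print('scene knob top',ray(s,B(417,337),115).round(1),'knob bottom',ray(s,B(406,392),71).round(1))
for c in [(338,405),(376,352),(470,386),(436,443)]: print(ray(s,B(*c),65).round(1))
```

```text
blk [457.7 322.3  65. ]
knobtop [456.1 321.6 115. ]
[468.1 372.   65. ]
[505.5 312.1  65. ]
[446.7 272.1  65. ]
[411.2 333.1  65. ]
scene knob top [463.1 322.7 115. ] knob bottom [465.2 322.1  71. ]
[450.4 278.2  65. ]
[414.4 336.1  65. ]
[473.9 370.8  65. ]
[511.6 312.7  65. ]
```

Emit:
arm_command([
  [0.0224,0.01,-0.0329,0],
  [0.0224,0.015,-0.0329,0],
  [0.0224,0.015,-0.0329,0],
  [0.0224,0.015,-0.0329,0],
  [0.0224,0.015,-0.0329,0],
])

```text
time: 16.65
tool_pos: [505.4, 213.2, 245.6]
tcp_rot: [-1.571, 0.0, 2.94]
contact_force: [0.5, 0.5, 0.7]
grip_width: 91.7
```

Emit:
arm_command([
  [0.0224,0.015,-0.0329,0],
  [0.0224,0.015,-0.0329,0],
  [0.0224,0.015,-0.0329,0],
  [0,0.02,0,0],
  [0,0,0,0],
])

```text
time: 17.15
tool_pos: [458.1, 322.3, 178.6]
tcp_rot: [-1.567, -0.004, 2.943]
contact_force: [-1.3, -0.5, 0.2]
grip_width: 91.9
```

Run:
```python
from h import *
o,T=pose(); print(o['time'],o['joint_positions'].round(3),T.round(3).tolist(),o['contact_force'].round(1))
p=shot('wrist'); save(p,'w6.png')
np.savez('w6.npz',img=p['img'],c2w=p['c2w'],K=p['camera_matrix'])
for n in ['pin','pin_knob','pin_collar','pin_block']: print(n,[(a.tolist(),b) for a,b in find(p,n)])
print(proj(p,[[461,322,115],[461,322,71]]))
```

```text
17.15 [ 0.476  0.458  1.506 -0.     1.183  2.246] [[-0.98, -0.005, -0.198, 458.103], [0.198, -0.003, -0.98, 322.298], [0.004, -1.0, 0.004, 178.561], [0.0, 0.0, 0.0, 1.0]] [-1.3 -0.5  0.2]
pin [([463.8, 324.9, 112.6], 0.95)]
pin_knob [([463.4, 324.2, 115.0], 0.64)]
pin_collar [([463.6, 326.8, 114.2], 0.75)]
pin_block [([469.1, 323.0, 70.3], 0.78)]
[[283.13412467 226.20328998]
 [283.36100802 207.02368422]]
```

View pics/w6.png

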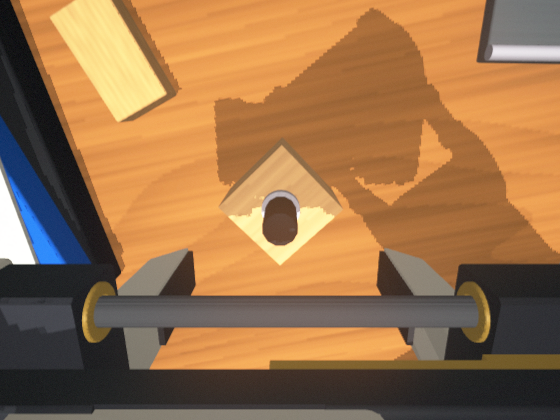

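Emit:
arm_command([
  [0,0.02,-0.002,0],
  [0,0.025,0,0],
  [0,0.025,0,0],
  [0,0.023,0,0],
  [0,0,0,0],
], claw=110)

```text
time: 17.9
tool_pos: [459.6, 322.6, 86.2]
tcp_rot: [-1.568, -0.004, 2.939]
contact_force: [-0.8, 0.2, 0.9]
grip_width: 56.7
```

Emit:
arm_command([
  [0,0,0,0],
  [0,0,0,0],
  [0,0,0,0],
  [0,0,0,0],
  [0,0,0,0],
], claw=255)

```text
time: 18.4
tool_pos: [461.1, 324.3, 89.2]
tcp_rot: [-1.572, 0.002, 2.94]
contact_force: [-0.0, -0.2, 5.0]
grip_width: 23.4
```

Emit:
arm_command([
  [0,0,0,0],
  [0,0,0,0],
])

```text
time: 18.6
tool_pos: [461.1, 324.3, 89.2]
tcp_rot: [-1.572, 0.002, 2.94]
contact_force: [-0.9, -0.7, 6.5]
grip_width: 23.7
```

Emit:
arm_command([
  [0,-0.01,0,0],
  [0,-0.015,0,0],
  [0,-0.015,0,0],
  [0,-0.006,0,0],
  [0,0,0,0],
])

```text
time: 19.1
tool_pos: [460.7, 324.1, 135.1]
tcp_rot: [-1.571, 0.001, 2.94]
contact_force: [-0.4, 0.1, -1.4]
grip_width: 23.5
```

Run:
```python
from h import *
o,T=pose(); print(o['time'],T.round(3).tolist(),o['contact_force'].round(1),o['grip_width'])
```

```text
19.1 [[-0.98, 0.001, -0.2, 460.735], [0.2, 0.0, -0.98, 324.077], [-0.001, -1.0, -0.001, 135.066], [0.0, 0.0, 0.0, 1.0]] [-0.4  0.1 -1.4] 23.533663863516566
```

Emit:
arm_command([
  [0.0084,0.0004,0,0],
  [0.0083,0.0013,0,0],
  [0.0081,0.0022,0,0],
  [0.0078,0.003,0,0],
  [0.0075,0.0038,0,0],
])

```text
time: 19.6
tool_pos: [421.6, 332.6, 124.0]
tcp_rot: [-1.573, 0.003, 2.941]
contact_force: [3.3, 0.8, 5.5]
grip_width: 23.4
```

Emit:
arm_command([
  [0.0015,0.0008,0,0],
  [0,0,0,0],
])

```text
time: 19.8
tool_pos: [419.7, 332.8, 122.9]
tcp_rot: [-1.572, 0.001, 2.941]
contact_force: [3.5, 3.2, 4.6]
grip_width: 23.6
```

Run:
```python
from h import *
o,T=pose(); print(o['time'],T.round(3).tolist(),o['contact_force'].round(1),o['grip_width'])
p=shot('wrist');s=shot('scene')
out=np.zeros((420,800,3),np.uint8); out[:,:400]=p['img'][:,80:480]; out[:,400:]=cv2.resize(s['img'][110:194,320:400],(400,420),interpolation=cv2.INTER_CUBIC)
cv2.imwrite('pics/w7.png',out[:,:,::-1])
```

```text
19.8 [[-0.98, 0.001, -0.199, 419.653], [0.199, 0.001, -0.98, 332.821], [-0.001, -1.0, -0.001, 122.882], [0.0, 0.0, 0.0, 1.0]] [3.5 3.2 4.6] 23.61928296590844
```

View pics/w7.png

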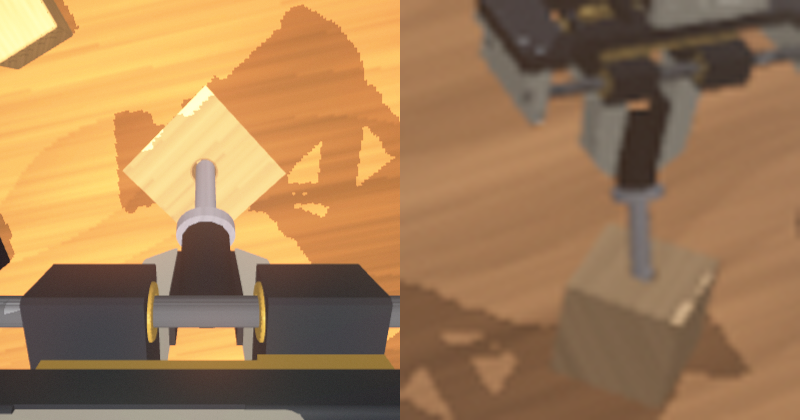

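Emit:
arm_command([
  [0.005,-0.0087,0,0],
  [0.005,-0.0087,0,0],
  [0,-0.03,0,0],
  [0,-0.03,0,0],
  [0,0,0,0],
])

```text
time: 20.4
tool_pos: [410.2, 334.7, 203.0]
tcp_rot: [-1.573, 0.002, 2.94]
contact_force: [0.6, 0.3, -0.7]
grip_width: 23.3
```

Emit:
arm_command([
  [0,0,0,0],
  [0,0,0,0],
])

```text
time: 20.6
tool_pos: [408.6, 333.5, 198.4]
tcp_rot: [-1.568, -0.003, 2.94]
contact_force: [0.7, 0.2, -0.7]
grip_width: 22.9
```

```bash
cat > tilt.py <<'E'
from h import *
o,T=pose(); print(o['time'],o['joint_positions'].round(3),T.round(3).tolist(),o['contact_force'].round(1),o['grip_width'])
p=shot('wrist'); hsv=cv2.cvtColor(p['img'],cv2.COLOR_RGB2HSV); save(p,'w8.png')
m=(hsv[:,:,1]<70)
# model projection in the tool frame
Ti=np.linalg.inv(p['mount']) if 0 else None
def P(t,s,off=0): # tilt deg, distance from grip towards tip
    a=np.radians(t); X=T@np.array([-s*np.sin(a),-11+s*np.cos(a),off,1]); return proj(p,X[:3])[0]
for t in (26,28,30,32,34): print(t,[P(t,s).round(1).tolist() for s in (35.2,60,90.2)])
for r in range(100,265,5):
    u=np.nonzero(m[r,225:345])[0]+225; print(r,(u.min(),u.max(),len(u)) if len(u) else '-',end='; ')
print()
for n in ['pin','pin_collar','pin_center']: print(n,[(a.tolist(),b) for a,b in find(p,n)])
r=vision.regions_of(p,'pin')
if r:
    mm=r[0]['mask']; print(r[0]['confidence'])
    for v in range(60,300,6):
        u=np.nonzero(mm[v])[0]
        if len(u): print(v,u.min(),u.max(),end='; ')
E
python3 tilt.py
```

```text
20.6 [0.539 0.381 1.571 0.    1.194 2.311] [[-0.98, -0.004, -0.2, 408.627], [0.2, -0.002, -0.98, 333.544], [0.003, -1.0, 0.003, 198.385], [0.0, 0.0, 0.0, 1.0]] [ 0.7  0.2 -0.7] 22.91152703922988
26 [[283.4, 231.3], [283.6, 200.1], [283.9, 169.0]]
28 [[283.4, 229.7], [283.6, 197.4], [283.8, 165.0]]
30 [[283.4, 228.2], [283.6, 194.7], [283.8, 161.0]]
32 [[283.4, 226.6], [283.6, 192.0], [283.8, 157.0]]
34 [[283.4, 225.2], [283.6, 189.5], [283.8, 153.1]]
100 -; 105 -; 110 -; 115 -; 120 -; 125 -; 130 -; 135 -; 140 -; 145 -; 150 -; 155 -; 160 (np.int64(284), np.int64(286), 3); 165 (np.int64(278), np.int64(293), 16); 170 (np.int64(277), np.int64(294), 18); 175 (np.int64(276), np.int64(294), 19); 180 (np.int64(276), np.int64(294), 19); 185 (np.int64(276), np.int64(294), 19); 190 (np.int64(276), np.int64(294), 19); 195 (np.int64(276), np.int64(295), 20); 200 (np.int64(276), np.int64(295), 20); 205 (np.int64(276), np.int64(295), 20); 210 (np.int64(271), np.int64(300), 30); 215 (np.int64(263), np.int64(308), 46); 220 (np.int64(259), np.int64(312), 54); 225 (np.int64(258), np.int64(313), 29); 230 (np.int64(257), np.int64(314), 20); 235 (np.int64(256), np.int64(314), 13); 240 (np.int64(258), np.int64(313), 10); 245 (np.int64(261), np.int64(310), 3); 250 (np.int64(251), np.int64(321), 13); 255 (np.int64(237), np.int64(335), 41); 260 (np.int64(225), np.int64(344), 63); 
pin [([425.0, 326.5, 199.3], 0.96)]
pin_collar [([424.6, 330.6, 197.1], 0.96), ([529.9, 98.4, 7.8], 0.38)]
pin_center [([429.3, 329.6, 199.0], 0.71)]
0.96
162 280 290; 168 276 294; 174 276 294; 180 276 294; 186 275 295; 192 275 296; 198 275 296; 204 275 295; 210 267 304; 216 261 310; 222 258 314; 228 257 314; 234 256 314; 240 257 313; 246 261 309; 252 261 309; 258 261 310; 264 260 310; 270 261 311; 276 261 311; 282 259 312; 288 259 312; 294 260 311;
```

Emit:
arm_command([
  [-0.0178,-0.012,0.0343,0],
  [-0.0178,-0.012,0.0343,0],
  [-0.0178,-0.012,0.0343,0],
  [-0.0178,0,0.0343,0.4],
  [-0.0178,0,0.0343,0],
])

```text
time: 21.35
tool_pos: [462.9, 147.0, 236.3]
tcp_rot: [-1.571, 0.001, 2.933]
contact_force: [0.2, -0.4, -0.7]
grip_width: 23.5
```

Emit:
arm_command([
  [-0.0178,0,0.0343,0],
  [-0.0178,0,0.0343,0],
  [-0.0178,0,0.0343,0],
  [-0.0178,0,0.0343,0],
  [-0.0178,0,0.0343,0],
])

```text
time: 21.85
tool_pos: [514.3, -39.4, 235.8]
tcp_rot: [-1.571, -0.001, 2.933]
contact_force: [-0.6, -0.8, -1.9]
grip_width: 23.5
```

Emit:
arm_command([
  [0,0,0,0],
  [0,0,0,0],
  [0,0,0,0],
])

```text
time: 22.15
tool_pos: [513.9, -37.0, 235.8]
tcp_rot: [-1.571, -0.001, 2.934]
contact_force: [-0.4, -0.0, -0.6]
grip_width: 23.4
```

Run:
```python
from h import *
o,T=pose(); print(o['time'],T.round(3).tolist(),o['contact_force'].round(1),o['grip_width'])
H=np.array([565.8,-49.2,78]); ux=np.array([.978,-.208,0]); ax=-.5*ux+np.array([0,0,.866])
tgt=H+ax*105.2-[0,0,11]; print('to pre',((tgt-T[:3,3])@T[:3,:3]).round(1), tgt.round(1))
```

```text
22.15 [[-0.979, -0.001, -0.206, 513.857], [0.206, 0.0, -0.979, -36.997], [0.001, -1.0, -0.0, 235.848], [0.0, 0.0, 0.0, 1.0]] [-0.4 -0.  -0.6] 23.400288259832656
to pre [-0.8 77.7  1.2] [514.4 -38.3 158.1]
```

Emit:
arm_command([
  [-0.0004,0.02,0.0006,0],
  [-0.0004,0.03,0.0006,0],
  [0,0.02,0,0],
  [0,0.0027,0,0],
  [0,0,0,0],
])

```text
time: 22.65
tool_pos: [514.7, -38.2, 163.5]
tcp_rot: [-1.571, -0.001, 2.935]
contact_force: [-0.0, -0.1, -0.5]
grip_width: 23.5
```

Emit:
arm_command([
  [0,0,0,0],
  [0,0,0,0],
])

```text
time: 22.85
tool_pos: [515.5, -39.0, 164.7]
tcp_rot: [-1.571, 0.002, 2.934]
contact_force: [-0.4, -0.3, -0.9]
grip_width: 23.3
```

```bash
cat > look.py <<'E'
from h import *
o,T=pose(); print(o['time'],T.round(3).tolist(),o['contact_force'].round(1),o['grip_width'])
p=shot('wrist'); save(p,'w9.png'); np.savez('w9.npz',img=p['img'],c2w=p['c2w'],K=p['camera_matrix'])
H=np.array([565.8,-49.2,78]); ux=np.array([.978,-.208,0]); ax=-.5*ux+np.array([0,0,.866])
Pg=T[:3,3]+[0,0,11]
print('hole px',proj(p,H).round(1),'tip',proj(p,Pg-ax*90.2).round(1),'collar',proj(p,Pg-ax*35.2).round(1))
uy=np.array([.208,.978,0]); vx=.866*ux+np.array([0,0,.5])
print('rim',proj(p,[H+7.5*uy,H-7.5*uy,H+7.5*vx,H-7.5*vx]).round(1).tolist())
r=vision.regions_of(p,'pin'); m=r[0]['mask']; print(r[0]['confidence'])
for v in range(120,240,4):
    u=np.nonzero(m[v])[0]
    if len(u): print(v,u.min(),u.max(),end='; ')
print()
h=proj(p,H)[0].astype(int); g=cv2.cvtColor(p['img'],cv2.COLOR_RGB2GRAY)
for v in range(h[1]-18,h[1]+24,2): print(v,' '.join('%3d'%x for x in g[v,h[0]-26:h[0]+28:2]))
print('cols from',h[0]-26)
E
python3 look.py
```

```text
22.85 [[-0.978, 0.002, -0.206, 515.456], [0.206, -0.001, -0.978, -39.001], [-0.002, -1.0, 0.0, 164.684], [0.0, 0.0, 0.0, 1.0]] [-0.4 -0.3 -0.9] 23.33066389864814
hole px [[283.3 147.6]] tip [[283.9 161.2]] collar [[283.5 228.2]]
rim [[272.2, 147.6], [294.5, 147.6], [283.3, 138.3], [283.4, 156.5]]
0.98
160 284 287; 164 278 292; 168 277 293; 172 276 293; 176 276 293; 180 276 293; 184 276 294; 188 276 295; 192 276 295; 196 276 295; 200 276 295; 204 275 294; 208 274 296; 212 266 304; 216 261 309; 220 258 312; 224 257 313; 228 257 314; 232 256 314; 236 257 314; 
129 212 212 211 211 212 209 210 209 209 206 207 206 208 206 206 206 207 206 206 204 205 206 205 204 203 204 203
131 211 209 210 209 209 209 209 208 208 207 206 208 206 206 207 205 206 202 206 204 205 205 202 205 203 205 205
133 211 209 210 209 208 209 208 209 209 207 208 208 208 207 205 206 206 206 206 206 207 206 205 207 207 206 205
135 212 209 212 210 209 209 210 211 209 209 207 206 207 207 208 207 205 209 205 206 204 205 206 206 205 205 208
137 211 211 207 212 211 210 210 209 208 207 206 210 193 171 159 174 194 205 205 207 205 
[... 1129 characters left out ...]
07 206 205 205
159 212 209 211 211 211 211 209 209 210 208 210 210 209 188 186 193 207 207 206 209 208 204 207 204 209 207 206
161 212 210 211 210 210 209 208 210 207 209 207 207 155 139 139 143 159 204 208 207 210 209 208 208 207 210 208
163 212 212 214 212 212 212 212 209 211 210 210 158 138 142 143 145 144 154 207 212 209 209 211 210 211 210 211
165 207 207 207 209 206 208 205 207 206 205 157 132 139 142 141 144 148 141 147 203 207 206 206 206 203 206 205
167 205 204 206 204 205 206 204 204 206 205 122 133 138 141 141 144 146 141 133 194 204 204 204 204 205 205 202
169 206 204 204 206 205 204 208 204 203 205 123 130 139 139 142 147 146 141 131 195 205 205 205 205 205 204 204
cols from 257
```

Emit:
arm_command([
  [0.0051,0,-0.0004,0],
  [0,0,0,0],
  [-0.0045,0.0078,0,0],
  [-0.0045,0.0078,0,0],
  [0,0,0,0],
])

```text
time: 23.45
tool_pos: [518.6, -39.6, 146.2]
tcp_rot: [-1.571, -0.002, 2.933]
contact_force: [0.7, -0.4, -0.9]
grip_width: 23.6
```

Emit:
arm_command([
  [0,0,0,0],
  [0,0,0,0],
])

```text
time: 23.65
tool_pos: [518.7, -39.6, 147.7]
tcp_rot: [-1.571, -0.0, 2.933]
contact_force: [-0.1, 0.5, -1.3]
grip_width: 23.5
```

```bash
cat > err.py <<'E'
from h import *
o,T=pose(); H=np.array([565.8,-49.2,78]); ux=np.array([.978,-.208,0]); ax=-.5*ux+np.array([0,0,.866])
r=T[:3,3]+[0,0,11]-H; d=r@ax; print('t',o['time'],'F',o['contact_force'].round(1),'d',d.round(1),'tip depth',(90.2-d).round(1),'fix (tool)',(-(r-d*ax)@T[:3,:3]).round(2),o['grip_width'])
E
python3 err.py; python3 look.py | sed -n '2,10p'
```

```text
t 23.65 F [-0.1  0.5 -1.3] d 93.9 tip depth -3.7 fix (tool) [-1.11 -0.63 -0.37] 23.452735522165597
hole px [[283.3 155.6]] tip [[283.9 161. ]] collar [[283.4 228.2]]
rim [[271.4, 155.6], [295.2, 155.6], [283.3, 145.9], [283.4, 164.9]]
0.79
160 283 287; 164 278 292; 168 276 294; 172 276 294; 176 276 294; 180 276 294; 184 276 295; 188 275 295; 192 275 295; 196 275 295; 200 275 295; 204 275 295; 208 273 298; 212 265 306; 216 261 310; 220 258 312; 224 257 314; 228 257 314; 232 256 314; 236 257 314; 
137 202 201 198 201 200 199 199 199 198 198 196 196 197 197 197 196 196 196 196 195 198 196 196 194 195 196 194
139 199 199 200 198 196 199 197 198 197 199 198 197 196 196 197 197 196 196 195 196 195 194 196 194 195 195 196
141 199 200 201 199 197 198 199 198 197 199 198 199 198 195 196 196 197 196 195 196 197 196 196 197 194 197 198
143 202 200 199 201 200 201 200 199 199 198 198 196 197 199 196 198 197 197 196 197 197 195 195 196 194 196 196
145 203 199 200 201 201 200 198 199 198 200 196 186 163 139 132 146 150 185 196 194 196 196 194 195 195 195 195
```

Emit:
arm_command([
  [-0.0011,-0.0006,-0.0004,0],
  [-0.0014,0.0024,0,0],
  [-0.0014,0.0024,0,0],
  [-0.0014,0.0024,0,0],
  [0,0,0,0],
])

```text
time: 24.25
tool_pos: [524.1, -40.3, 140.9]
tcp_rot: [-1.571, -0.0, 2.933]
contact_force: [0.9, -0.8, 0.2]
grip_width: 23.5
```

```bash
python3 err.py
```

```text
t 24.25 F [ 0.9 -0.8  0.2] d 85.3 tip depth 4.9 fix (tool) [ 0.02  0.02 -0.01] 23.47226419734869
```

Tip in the plate with no force. Continue along the axis.

Emit:
arm_command([
  [-0.0015,0.0026,0,0],
  [-0.0015,0.0026,0,0],
  [-0.0015,0.0026,0,0],
  [0,0,0,0],
])

```text
time: 24.65
tool_pos: [528.6, -41.3, 133.0]
tcp_rot: [-1.571, 0.0, 2.933]
contact_force: [1.3, 0.8, -1.2]
grip_width: 23.6
```

```bash
python3 err.py
```

```text
t 24.65 F [ 1.3  0.8 -1.2] d 76.2 tip depth 14.0 fix (tool) [0.07 0.05 0.01] 23.571813758625336
```

Emit:
arm_command([
  [-0.0015,0.0026,0,0],
  [-0.0015,0.0026,0,0],
  [-0.0015,0.0026,0,0],
  [0,0,0,0],
])

```text
time: 25.05
tool_pos: [532.9, -42.2, 125.2]
tcp_rot: [-1.571, -0.0, 2.933]
contact_force: [1.4, -0.3, -1.2]
grip_width: 23.5
```

```bash
python3 err.py
```

```text
t 25.05 F [ 1.4 -0.3 -1.2] d 67.2 tip depth 23.0 fix (tool) [-0.03 -0.01  0.  ] 23.509134282001902
```

Emit:
arm_command([
  [-0.0025,0.0043,0,0],
  [-0.0025,0.0043,0,0],
  [-0.0025,0.0043,0,0],
  [-0.0025,0.0043,0,0],
  [0,0,0,0],
])

```text
time: 25.55
tool_pos: [542.4, -44.2, 107.5]
tcp_rot: [-1.571, -0.001, 2.933]
contact_force: [-0.3, 0.1, -1.0]
grip_width: 23.2
```

Emit:
arm_command([
  [-0.0015,0.0026,0,0],
  [-0.0015,0.0026,0,0],
  [0,0,0,0],
])

```text
time: 25.85
tool_pos: [545.4, -44.8, 102.9]
tcp_rot: [-1.571, -0.0, 2.933]
contact_force: [-0.1, 0.4, -0.5]
grip_width: 23.2
```

```bash
python3 err.py
```

```text
t 25.85 F [-0.1  0.4 -0.5] d 41.5 tip depth 48.7 fix (tool) [-0.12 -0.06  0.04] 23.245793223876703
```

Remaining ≈6 mm to the collar.

Emit:
arm_command([
  [-0.001,0.0017,0,0],
  [-0.001,0.0017,0,0],
  [-0.0005,0.0009,0,0],
  [0,0,0,0],
])

```text
time: 26.25
tool_pos: [547.9, -45.3, 98.8]
tcp_rot: [-1.571, -0.0, 2.933]
contact_force: [-0.4, -0.4, -1.4]
grip_width: 23.4
```

Emit:
arm_command([
  [-0.0005,0.0009,0,0],
  [0,0,0,0],
])

```text
time: 26.45
tool_pos: [548.4, -45.4, 98.1]
tcp_rot: [-1.571, 0.0, 2.933]
contact_force: [-1.4, 0.6, -0.0]
grip_width: 23.0
```

```bash
python3 err.py
```

```text
t 26.45 F [-1.4  0.6 -0. ] d 35.9 tip depth 54.3 fix (tool) [0.12 0.07 0.07] 23.042461311068678
```

Emit:
arm_command([
  [-0.0005,0.0009,0,0],
  [-0.0005,0.0009,0,0],
  [0,0,0,0],
])

```text
time: 26.75
tool_pos: [548.4, -45.4, 97.8]
tcp_rot: [-1.571, -0.001, 2.934]
contact_force: [-9.4, 2.1, 15.0]
grip_width: 23.0
```

```bash
python3 err.py
```

```text
t 26.75 F [-9.4  2.1 15. ] d 35.5 tip depth 54.7 fix (tool) [-0.04 -0.02  0.07] 22.967385478849508
```

Emit:
arm_command([
  [0.0008,-0.0013,0,0],
  [0,0,0,0],
])

```text
time: 26.95
tool_pos: [548.5, -45.4, 98.0]
tcp_rot: [-1.571, 0.0, 2.933]
contact_force: [-3.5, 0.4, 5.5]
grip_width: 23.3
```

Emit:
arm_command([
  [0,0,0,0],
  [0,0,0,0],
  [0,0,0,0],
  [0,0,0,0],
  [0,0,0,0],
], claw=110)

```text
time: 27.45
tool_pos: [548.6, -45.5, 97.3]
tcp_rot: [-1.571, -0.0, 2.933]
contact_force: [0.3, 0.3, 0.2]
grip_width: 52.0
```

Emit:
arm_command([
  [0,-0.015,0,0],
  [0,-0.03,0,0],
  [0,-0.04,0,0],
  [0,-0.04,0,0],
  [0,-0.04,0,0],
])

```text
time: 27.95
tool_pos: [548.3, -45.4, 264.0]
tcp_rot: [-1.571, -0.0, 2.933]
contact_force: [0.6, 0.3, -0.1]
grip_width: 52.2
```

```bash
python3 err.py; python3 look.py | sed -n '1,5p'
python3 - <<'E'
from h import *
p=shot('wrist'); s=shot('scene'); o,T=pose()
for P in (p,s):
  for n in ['pin','pin_collar','pin_knob','tube_small','jaw','anvil']: print(n,[(a.tolist(),b) for a,b in find(P,n,1)])
H=np.array([565.8,-49.2,78]); ux=np.array([.978,-.208,0]); ax=-.5*ux+np.array([0,0,.866])
print('expected wrist: collar',proj(p,H).round(1),'knob top',proj(p,H+50*ax).round(1)); print('scene',proj(s,[H,H+50*ax]).round(1))
for P in (p,s):
  r=vision.regions_of(P,'pin')
  if r: v,u=np.nonzero(r[0]['mask']); print(r[0]['confidence'],u.min(),u.max(),v.min(),v.max(),u.mean(),v.mean())
print(o['grip_width'],o['contact_force'])
E
```

```text
t 27.95 F [ 0.6  0.3 -0.1] d 179.6 tip depth -89.4 fix (tool) [ 7.191e+01  4.154e+01 -3.000e-02] 52.24167018861597
27.95 [[-0.978, -0.0, -0.207, 548.344], [0.207, -0.0, -0.978, -45.412], [0.0, -1.0, 0.0, 264.04], [0.0, 0.0, 0.0, 1.0]] [ 0.6  0.3 -0.1] 52.24167018861597
hole px [[284.7 170.2]] tip [[283.9 161. ]] collar [[283.4 228.2]]
rim [[277.0, 170.2], [292.3, 170.3], [284.6, 164.2], [284.7, 176.1]]
0.67
160 277 293; 164 273 299; 168 271 300; 172 272 301; 176 271 300; 180 273 298; 184 274 298; 188 273 298; 192 273 298; 196 273 298; 200 273 298; 204 273 298; 208 274 298; 212 278 295; 
pin [([556.1, -49.2, 109.8], 0.88)]
pin_collar [([556.5, -42.8, 110.6], 0.79)]
pin_knob [([556.9, -48.2, 110.6], 0.61)]
tube_small [([557.4, -152.9, 65.9], 0.76)]
jaw [([582.5, -31.9, 83.0], 0.85)]
anvil [([540.0, -177.5, 76.7], 0.84)]
pin [([561.9, -54.6, 97.7], 0.71)]
pin_collar [([563.1, -58.9, 96.6], 0.61)]
pin_knob [([564.6, -54.7, 97.5], 0.8)]
tube_small [([570.9, -147.9, 62.3], 0.85)]
jaw [([598.7, -54.5, 72.9], 0.89)]
anvil [([474.8, 308.9, 54.8], 0.21)]
expected wrist: collar [[284.7 174.4]] knob top [[284.6 210.7]]
scene [[271.  227.8]
 [268.4 208.1]]
0.82 271 300 163 218 285.50929899856936 189.60729613733906
0.72 264 275 208 249 269.55785123966945 222.19421487603304
52.14251070327727 [ 0.42593423  1.2174007  -0.71860356]
```

Emit:
arm_command([
  [0,-0.02,0,0],
  [0,0,0,0],
  [0,0,0,0],
  [0,0,0,0],
])

```text
time: 29.25
tool_pos: [548.3, -45.4, 281.7]
tcp_rot: [-1.571, -0.001, 2.933]
contact_force: [-0.1, -0.2, 0.3]
grip_width: 52.3
```

Run:
```python
from h import *
p=shot('wrist'); o,T=pose(); print(o['time'],o['contact_force'].round(1))
for n in ['tube_small','tube_large']:
    r=vision.regions_of(p,n)
    if r:
        c=max(cv2.findContours(r[0]['mask'].astype(np.uint8),0,1)[0],key=cv2.contourArea); q=cv2.boxPoints(cv2.minAreaRect(c))
        z=66 if 'small' in n else 86; X=[ray(p,u,z)[:2].round(1).tolist() for u in q]; print(n,r[0]['confidence'],X)
print(job.close_job())
```

```text
29.3 [-0.4 -0.6  0.6]
tube_small 0.82 [[608.5, -126.6], [596.4, -183.9], [487.8, -172.2], [501.0, -109.9]]
tube_large 0.85 [[480.8, -199.8], [591.7, -213.0], [566.8, -310.8], [453.1, -307.0]]
the job is handed in; nothing more can be done
None
```

The caliper is shut on the small tube and pinned. The job was handed in at about 29 s of the 58 s allowed, with the arm clear and no contact force on it.

- **Jaw:** I pinched the grip tab and slid the jaw about 81 mm. The drag was about 9–10 N, then about 12–13 N once it was pushing the tube. It rose to about 18.5–19 N against the sprung pad, which puts roughly 6 N on the pad with about 1.5 mm of yield. I relaxed the arm's push before letting go.
- **Pin:** The gripper can only point down, so I tilted the pin to about 30° in its grip by levering it on the rim of its block hole. I lined the tip up with the leaning hole using the wrist camera. It went through the plate and bar with almost no force. The collar landed at the expected depth, with about 17 N pushing straight back along the pin. I then let go.
- **Last checks:** After release, the wrist camera showed the pin's collar and knob within about 2 pixels of the fully-home position.
- **Weaker checks:**
  - The detector's position for the pin in the scene camera differed by some mm from the wrist camera's, about its usual scatter.
  - A rough box fit to the small tube's mask had uneven sides, so it could not confirm how flat the tube lies. I rely on the force readings and an earlier wrist picture for that.
  - I had used all 12 picture views before the insertion, so everything after that was checked by numbers only.
  - I did not re-measure the bystanders, but no unexpected contact force was felt.

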